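# Snap the long fuse into its clips and switch the supply on

## Task

Fit the longer of the two square white fuses in the pair of spring clips on the black supply box: press it straight down between them (do not drop it in) until it snaps in and lies flat on its pads. Then let go of it and throw the box's lever fully over to its far side to switch the supply on, leaving the short fuse and the other things on the bench undisturbed.

Things in the scene. Friction and masses are not known exactly. Their poses are not given: they have to be found in the camera images.
- fuse_center (a point): Centre (17 mm above the underside) of the long fuse, lying loose on the bench: a square bar 110 mm long (its y), z up, with 34 x 34 mm steel caps at both ends and between them a white ceramic body 31 mm square, 74 mm long, to be gripped across its x. About 0.26 kg. Each cap's last 6 mm tapers to 20 mm square: these chamfers spread the clips. Either end may go either way.
- fuse: The same long fuse; origin at the centre of its underside, y along its length.
- short_fuse_center (a point): The short fuse: the same look and section (34 mm) but only 80 mm long (its y); too short for the clips. This point is its centre. The two fuses may have swapped places. To be left alone.
- box: Black supply box, fixed to the bench: 160 mm (x) by 300 mm (y) by 60 mm high. Origin at the centre of its underside; +x points to its far side from the robot. The clips' cradle is at its +y end, the lever at its -y end.
- cradle (a point): Where the centre of the seated long fuse must lie: 91 mm above the bench; axes as the box's. The fuse lies along y, its caps on two grey pads 14 mm high, so 14 mm is free under the white body; nothing stands beside it in x. A spring clip stands at each end. Lined up within 3 mm and 4 degrees it meets them some 29 mm above its seat; press down until it rests on the pads.
- clip_left (a joint): Outward deflection (m) of the steel spring clip at the cradle's +y end: 0 at rest, 0.001 with the fuse snapped in, 0.004 while it passes. The clip is 26 mm wide, its round nose (radius 4 mm) 15 mm above the cradle point, its flared lip up to 32 mm above it; the two noses are 103 mm apart at rest. Pressing the fuse past both takes up to about 15 N.
- clip_right (a joint): The same for the clip at the -y end.
- switch (a joint): Lever angle in rad: about 0 = off (leaning to the box's -x, the robot's side), 1.0 = on (fully over to the box's +x, the far side). It may start up to 0.15. It stays where it is left; about 1 N at the knob moves it.
- switch_tip (a point): Centre of the round black knob (26 mm across) on the steel lever (80 mm long, 10 mm thick). The lever turns about the box's y on a pivot 82 mm above the bench, on a grey block 70 mm (x) by 50 mm (y), 25 mm high; the knob is about 152 mm above the bench at either end of its swing, 162 mm in the middle, and travels 77 mm in the box's +x.
- spool_center (a point): Grey solder spool standing on its end, 64 mm across, 44 mm high; this point is its centre. To be left alone.
- driver_grip (a point): Screwdriver with a black handle lying on the bench, about 190 mm long; this point is in its handle. To be left alone.
- tin_center (a point): Round tin of brass wool, 76 mm across, about 40 mm high; this point is its centre, 17 mm up. To be left alone.
Mind the look-alikes: they are no part of the job. Leave any purple look-alike of the fuse alone.

How it is judged:
On the way, in this order (a step that is already met when the one before it is completed fails the run):
1. the long fuse is snapped between both clips, flat on its pads (horizontal distance between fuse_center and cradle below 0.006 m and z of fuse_center in the frame of cradle between -0.003 and 0.003 m and angle between the y axis of fuse and the y axis of box, either way round below 0.12 rad and value of joint each of clip_left, clip_right below 0.003 m), for 0.2 s.
2. the lever is thrown over to on (value of joint switch above 0.85 rad), for 0.2 s.
At the end, for the whole second after the job is handed in: the long fuse lies at rest between the clips: centre within 6 mm of the cradle point seen from above and within 3 mm in height, within 0.12 rad of the box's y, both clips closed to under 3 mm; the lever is past 0.85 rad (all of step 1 and value of joint switch above 0.85 rad and linear speed of fuse below 0.02 m/s); the robot touches nothing.
It fails at once if short fuse pushed more than 30 mm from its place (distance of short_fuse_center from where it was at the start of the episode above 0.03 m).
It fails at once if spool pushed more than 30 mm from its place (distance of spool_center from where it was at the start of the episode above 0.03 m).
It fails at once if driver pushed more than 30 mm from its place (distance of driver_grip from where it was at the start of the episode above 0.03 m).
It fails at once if tin pushed more than 30 mm from its place (distance of tin_center from where it was at the start of the episode above 0.03 m).
It fails at once if the fuse is dropped or slammed into the clips (over 0.4 m/s as it meets them) (distance between fuse_center and cradle between 0.012 and 0.04 m and linear speed of fuse above 0.4 m/s).
It also fails if it takes over 54 s, if anything falls off the work surface, if the arm or the gripper's body presses on something with over 40 N, if the wrist force passes 120 N, or if a joint passes its speed limit or range.

## Robot

A 6-joint arm with a two-finger parallel gripper is mounted at the origin on the work surface. World frame = base frame: x ahead of the robot, y to its left, z up, the work surface at z = 0. Lengths are in m, angles in rad, forces in N, time in s.
With the tool pointing down it reaches from about 0.3 to 0.85 m from the base axis. Payload 4.2 kg.
Tool frame: the origin (TCP) lies on the centre line of the jaws, within the pads' length; the fingertips stand 17 mm ahead of it and the grasp point (between the pads) lies 2 mm behind it; z points along the fingers, y is the line along which they close (so a half turn about z gives the same grasp; the last joint's range is limited). The gripper opens to 91 mm and grips with 3 to 60 N. Pads are 32 mm wide; open, the fingers measure 118 mm over their backs; the gripper's body (76 mm by 178 mm) begins 60 mm behind the grasp point.
Start: joints at [-1.129, 0.32, 1.565, -0, 1.257, -0.02], TCP at [0.256, -0.515, 0.231] pointing down, gripper open.
Joint ranges: [-3.11, 3.11], [-0.84, 2.01], [0.21, 2.61], [-1.34, 4.49], [0.05, 2.63], [-2.56, 2.56]. Speed limits (rad/s): [2.57, 2.57, 3.14, 3.14, 3.14, 3.14].

## Interface

Orientations are given as a unit quaternion [x, y, z, w].
In Python, from station import ctrl gives the robot as it stands. The module is installed in compiled form; this text tells all that it offers.
- The arm moves only by the shell command python3 -m inch 'ROWS' [FORCE]. ROWS is JSON, a list of rows, each a list of 7 numbers: the shift along the tool's x, y, z in m, then the turn, a rotation vector about the tool's x, y, z in rad, then the closure, from 0 (fully open) to 1 (shut). A call has 1 to 10 rows; each row is the pose to reach, as a shift and turn from the pose commanded when the call began, along the tool's axes at that moment; what a row does not reach only later rows make up. A row lasts 1/12 s, in which the tool goes at most 41.7 mm and 7.16 degrees, less where a joint would pass 70% of its speed; a pose out of reach is approached as far as the arm can. A call with a gripper value outside its range is refused whole. The fingers move at their own pace and stop on an object; FORCE is the grip in N (left out, the last holds). Time passes only in rows, so rows that repeat a pose let the fingers close. It gives the time, the measured TCP pose, the force, the opening and the grip force at its end, in the units of the state.
- ctrl.observe(): the state, without advancing time (a new reading comes with each control period).
- ctrl.read_camera(name): name is "side" or "top" or "wrist"; returns the picture (480x640x3 uint8, red, green, blue); there is no depth.
- ctrl.camera_info(name): a dict with "fx", "fy", "cx", "cy" (pixels), "R" (3x3) and "t" (3): a world point X has camera coordinates R X + t. Camera axes: x right, y down, z forward; pixel columns grow to the right and rows downward; lengths in m; the calibration is good to about 2 mm. A picture is of the moment at which its call begins: read the wrist's pose just before it. camera_info takes no time and is no camera call; for the wrist camera it gives the pose at the moment of the call.
- ctrl.job_done(): hands the job in; it is judged then, once.
Trained networks look in the newest picture that a camera, given by its name, has taken for a name from the list of things; names that differ only in an ending like _2 or _b are one class to them, and where a whole thing is asked for, a point or a joint stands for the part that bears it (a point fixed in the world has none). Each returns a list of dicts, best first, with "confidence" (0 to 1); they miss things now and then, are a little off and sometimes report something else, mostly with a low value. They report only what shows in the picture. A call takes as long as a camera call. They do not tell look-alikes from the thing itself.
- ctrl.spot_in(camera, label): "centre" ([x, y, z] in m, in world coordinates, good to about 4 mm: the middle of the surface that is visible of it).
- ctrl.regions_of(camera, label): "mask" (480x640 bool, what is visible of it).
- ctrl.mark_of(camera, label): "centre" ([x, y, z] in m, in world coordinates, good to about 4 mm: a listed point, or the origin of a listed thing).
The state is a dict: "clock": time; "joints": joint angles; "qvel": joint speeds; "effort": joint torques, N m; "ee_pos": TCP position; "tcp_rot": TCP orientation; "force": force on the tool from outside, world axes, zero at the start; "ft_torque": the same for the moment, N m; "opening": opening from 0.0 (shut) to 1.0 (fully open); "finger_force": force on a finger pad.
Only numpy, scipy, OpenCV 4.12 (cv2) and the standard library are available. Lean on these libraries where they do the work, as an engineer would, in place of code of your own. Each camera call takes 0.05 s, during which the arm holds its last target. There are 200 camera calls.

## Working session

There is one attempt and no reset: what is moved stays moved. The work goes in short steps, Python scripts to look and compute and a shell command to move; the robot and the scene stay as the last step left them, time stands still between calls to the robot, and variables do not carry over. Pictures are saved under pics/ and viewed, at most 11 in all, crops included, and the job is handed in when it is done.

```bash
mkdir -p pics; cat > h.py <<'E'
import numpy as np, cv2
from station import ctrl
from scipy.spatial.transform import Rotation as R
def save(cam,fn):
    im=ctrl.read_camera(cam); cv2.imwrite('pics/'+fn,im[:,:,::-1]); return im
def px(cam,X):
    c=ctrl.camera_info(cam); p=np.array(c['R'])@np.array(X)+np.array(c['t']); return np.array([c['fx']*p[0]/p[2]+c['cx'],c['fy']*p[1]/p[2]+c['cy']]).round(1)
def ray(cam,u,v,z):
    c=ctrl.camera_info(cam); Rm=np.array(c['R']); o=-Rm.T@np.array(c['t']); d=Rm.T@np.array([(u-c['cx'])/c['fx'],(v-c['cy'])/c['fy'],1]); return o+d*(z-o[2])/d[2]
E
python3 - <<'E'
from h import *
save('top','top0.png')
for l in ['fuse_center','short_fuse_center','fuse','box','cradle','switch_tip','spool_center','driver_grip','tin_center']:
    for d in ctrl.mark_of('top',l)[:4]: print(l,np.round(d['centre'],3),round(d['confidence'],2),px('top',d['centre']))
s=ctrl.observe();print(s['ee_pos'],R.from_quat(s['tcp_rot']).as_matrix().round(3).tolist(),s['clock'],s['force'],s['opening'])
E
```

```text
fuse_center [0.624 0.288 0.017] 0.98 [225.1 201.9]
fuse_center [0.706 0.428 0.02 ] 0.79 [174.7 170.5]
short_fuse_center [0.464 0.23  0.016] 0.73 [243.5 262.1]
short_fuse_center [ 0.531 -0.162  0.16 ] 0.27 [403.  231.1]
fuse [0.698 0.427 0.002] 0.87 [176.8 175.3]
fuse [ 0.62   0.291 -0.001] 0.77 [225.  204.6]
box [ 0.52  -0.057  0.   ] 0.74 [353.7 244.1]
box [ 0.532 -0.165  0.162] 0.26 [404.  230.7]
cradle [ 0.507 -0.007  0.091] 0.66 [335.3 244. ]
cradle [0.622 0.286 0.014] 0.3 [225.8 202.6]
switch_tip [ 0.531 -0.163  0.162] 0.68 [403.3 231.1]
spool_center [0.569 0.444 0.019] 0.66 [164.8 220.7]
spool_center [ 0.381 -0.342  0.018] 0.46 [465.2 299.8]
spool_center [ 0.513 -0.399  0.014] 0.36 [485.9 249.1]
tin_center [ 0.386 -0.342  0.02 ] 0.98 [465.3 297.6]
[ 0.25617681 -0.51476193  0.23093742] [[0.895, 0.446, 0.0], [0.446, -0.895, -0.0], [0.0, 0.0, -1.0]] 0.5 [-0.61484218  0.10552178  0.70776672] 0.9985481513661414
```

View pics/top0.png

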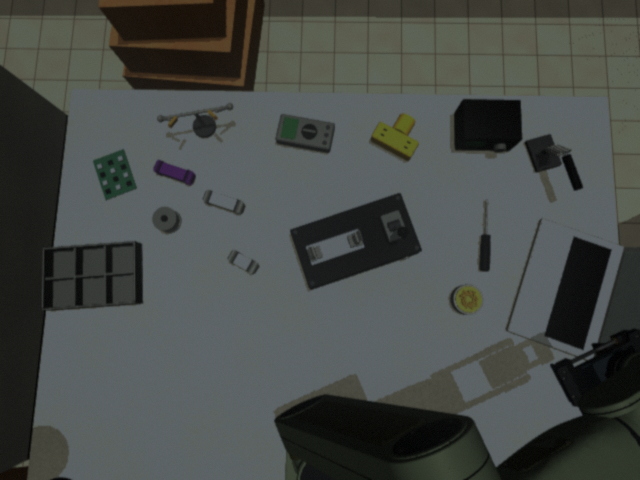

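The candidates are the long white fuse (224,202), the short white fuse (243,262) and the purple look-alike (175,172). The tin at (466,299), spool (165,220) and driver (485,250) are clear of the path. I choose (224,202), and check its length and orientation in a crop.

```bash
python3 - <<'E'
from h import *
im=ctrl.read_camera('top')
g=im.copy()
a=cv2.resize(g[150:290,145:285],(560,560),interpolation=cv2.INTER_CUBIC)
cv2.imwrite('pics/crop1.png',cv2.convertScaleAbs(a[:,:,::-1],alpha=1.6))
for l,z in [('fuse_center',.034),('short_fuse_center',.034),('box',.06)]:
  for d in ctrl.regions_of('top',l)[:3]:
    m=d['mask'].astype(np.uint8); cs=cv2.findContours(m,0,1)[0]; c=max(cs,key=cv2.contourArea)
    # project contour to plane
    P=np.array([ray('top',*p,z)[:2] for p in c[:,0].astype(float)])
    r=cv2.minAreaRect((P*1000).astype(np.float32)); print(l,round(d['confidence'],2),m.sum(),c[:,0].mean(0).round(),np.round(r[0],1),np.round(r[1],1),round(r[2],1))
E
```

```text
fuse_center 0.95 513 [224. 202.] [619.2 287.5] [111.8  36.2] 72.6
fuse_center 0.95 546 [174. 172.] [697.7 425. ] [115.7  38.6] 69.5
short_fuse_center 0.7 408 [243. 262.] [463.1 228.2] [83.9 35.4] 65.0
box 0.83 7556 [355. 241.] [520.  -57.9] [165. 301.] 20.2
```

View pics/crop1.png

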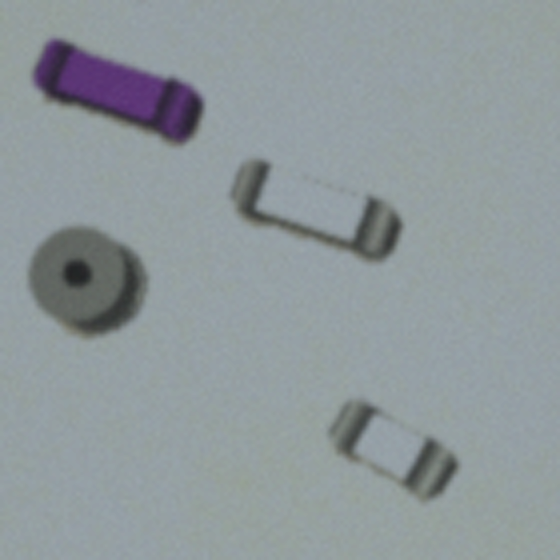

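The crop confirms it. The long fuse spans (245,190)–(395,225) in the crop and measures 112 mm with yaw −17.4°. The lower fuse is short (84 mm), and the purple one is a decoy. Moving now.

```bash
cat >> h.py <<'E'
def go(x,y,z,a):
    """row from present pose to world x,y,z with tool y at a degrees, tool pointing down"""
    s=ctrl.observe(); M=R.from_quat(s['tcp_rot']).as_matrix()
    c,n=np.cos(np.radians(a)),np.sin(np.radians(a)); T=np.array([[-n,c,0],[c,n,0],[0,0,-1]])
    print('row',(M.T@(np.array([x,y,z])-s['ee_pos'])).round(4),R.from_matrix(M.T@T).as_rotvec().round(4),'pos',np.round(s['ee_pos'],4),'F',np.round(s['force'],1),'clk',s['clock'])
E
r='[0.33,-0.27,-0.03,0,0,-0.4,0]'; python3 -m inch "[[0.33,-0.27,-0.03,0,0,-0.4,0],[0.33,-0.27,-0.03,0,0,-0.4,0],[0.33,-0.27,-0.03,0,0,-0.4,0],[0.33,-0.27,-0.03,0,0,-0.4,0],[0.33,-0.27,-0.03,0,0,-0.4,0],[0.33,-0.27,-0.03,0,0,-0.4,0],[0.33,-0.27,-0.03,0,0,-0.4,0],[0.33,-0.27,-0.03,0,0,-0.4,0],[0.33,-0.27,-0.03,0,0,-0.4,0],[0.33,-0.27,-0.03,0,0,-0.4,0]]" 20
python3 -c "
from h import *
go(.619,.2875,.24,-17.4)"
```

```text
clock: 1.53
ee_pos: [0.4273, -0.1339, 0.2607]
tcp_rot: [0.909, 0.418, 0.0, 0.0]
force: [0.5, -0.1, -1.1]
opening: 0.999
finger_force: 0.0
row [ 0.4446 -0.129   0.0207] [ 1.100e-03 -1.000e-04 -4.055e-01] pos [ 0.4273 -0.1339  0.2607] F [ 0.5 -0.1 -1.1] clk 1.5333
```

```bash
python3 -m inch "[[0.444,-0.129,0.02,0,0,-0.405,0],[0.444,-0.129,0.02,0,0,-0.405,0],[0.444,-0.129,0.02,0,0,-0.405,0],[0.444,-0.129,0.02,0,0,-0.405,0],[0.444,-0.129,0.02,0,0,-0.405,0],[0.444,-0.129,0.02,0,0,-0.405,0],[0.444,-0.129,0.02,0,0,-0.405,0],[0.444,-0.129,0.02,0,0,-0.405,0],[0.444,-0.129,0.02,0,0,-0.405,0],[0.444,-0.129,0.02,0,0,-0.405,0]]"
python3 - <<'E'
from h import *
im=save('wrist','w0.png')
go(.619,.2875,.12,-17.4)
z=.034
for d in ctrl.regions_of('wrist','fuse_center')[:3]:
    m=d['mask'].astype(np.uint8); c=max(cv2.findContours(m,0,1)[0],key=cv2.contourArea)
    P=np.array([ray('wrist',*p,z)[:2] for p in c[:,0].astype(float)])
    r=cv2.minAreaRect((P*1000).astype(np.float32)); print(round(d['confidence'],2),m.sum(),c[:,0].mean(0).round(),np.round(r[0],1),np.round(r[1],1),round(r[2],1))
for d in ctrl.mark_of('wrist','fuse_center')[:3]: print(np.round(d['centre'],4),d['confidence'],px('wrist',d['centre']))
E
```

```text
clock: 2.37
ee_pos: [0.5995, 0.2453, 0.2421]
tcp_rot: [0.806, 0.592, 0.0, 0.0]
force: [1.6, 0.3, 0.1]
opening: 0.999
finger_force: 0.0
row [0.0374 0.0056 0.1207] [ 0.0006 -0.007   0.0036] pos [0.6023 0.2526 0.2404] F [4.4 4.9 0.4] clk 2.4167
0.96 2178 [363.  28.] [689.7 400.5] [50.5 35.5] 72.8
0.7 3221 [327. 161.] [623.5 295.8] [106.5  32.6] 73.3
```

View pics/w0.png

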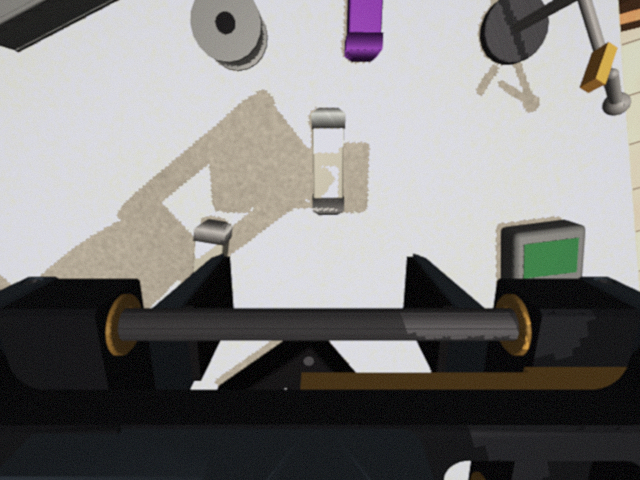

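The view shows the long fuse centred at about (327,161) between the jaws' line, the purple one at (363,28) and the short one at (212,235). The arm was still moving, so I settle it and measure once more.

```bash
python3 -m inch "[[0,0,0.02,0,0,0,0],[0,0,0.02,0,0,0,0],[0,0,0.02,0,0,0,0],[0,0,0.02,0,0,0,0]]" >/dev/null
python3 - <<'E'
from h import *
ctrl.read_camera('wrist')
z=.034
for d in ctrl.regions_of('wrist','fuse_center')[:3]:
    m=d['mask'].astype(np.uint8); c=max(cv2.findContours(m,0,1)[0],key=cv2.contourArea)
    P=np.array([ray('wrist',*p,z)[:2] for p in c[:,0].astype(float)])
    r=cv2.minAreaRect((P*1000).astype(np.float32)); print(round(d['confidence'],2),m.sum(),c[:,0].mean(0).round(),np.round(r[0],1),np.round(r[1],1),round(r[2],1))
go(.621,.29,.12,-17.3)
go(.621,.29,.019,-17.3)
E
```

```text
0.85 3670 [327. 159.] [623.5 292. ] [107.   33.1] 72.9
0.58 2028 [364.  24.] [688.7 392.5] [41.6 36.3] 72.5
row [0.0517 0.0062 0.1036] [ 0.0015 -0.001  -0.0031] pos [0.5994 0.2425 0.2235] F [-0.1  0.3  0.7] clk 2.95
row [0.0516 0.0061 0.2046] [ 0.0015 -0.001  -0.0031] pos [0.5994 0.2425 0.2235] F [-0.1  0.3  0.7] clk 2.95
```

```bash
python3 -m inch "[[0.0517,0.006,0.08,0,0,-0.003,0],[0.0517,0.006,0.08,0,0,-0.003,0],[0.0517,0.006,0.08,0,0,-0.003,0],[0.0517,0.006,0.11,0,0,-0.003,0],[0.0517,0.006,0.14,0,0,-0.003,0],[0.0517,0.006,0.17,0,0,-0.003,0],[0.0517,0.006,0.19,0,0,-0.003,0],[0.0517,0.006,0.2,0,0,-0.003,0],[0.0517,0.006,0.2025,0,0,-0.003,0],[0.0517,0.006,0.2025,0,0,-0.003,0]]"
python3 -c "
from h import *
go(.6215,.29,.021,-17.3)
for d in ctrl.mark_of('side','fuse_center')[:3]: print(np.round(d['centre'],4),d['confidence'])
save('side','s1.png')"
```

```text
clock: 3.78
ee_pos: [0.6207, 0.2906, 0.0203]
tcp_rot: [0.805, 0.593, 0.0, 0.0]
force: [-0.1, 0.4, 1.1]
opening: 0.994
finger_force: 0.0
row [-0.0004  0.0009 -0.0007] [ 0.0006 -0.0003  0.0008] pos [0.6207 0.2906 0.0203] F [-0.1  0.4  1.1] clk 3.7833Traceback (most recent call last):
  File "<string>", line 4, in <module>
    for d in ctrl.mark_of('side','fuse_center')[:3]: print(np.round(d['centre'],4),d['confidence'])
             ~~~~~~~~~~~~^^^^^^^^^^^^^^^^^^^^^^
ValueError: no camera of that name has taken a picture
```

Fine; close the gripper.

```bash
python3 -m inch "[[0,0,0,0,0,0,1],[0,0,0,0,0,0,1],[0,0,0,0,0,0,1],[0,0,0,0,0,0,1],[0,0,0,0,0,0,1],[0,0,0,0,0,0,1],[0,0,0,0,0,0,1],[0,0,0,0,0,0,1]]" 40
python3 - <<'E'
from h import *
im=save('wrist','w1.png')
go(.6215,.29,.021,-17.3)
save('side','s1.png')
E
```

```text
clock: 4.45
ee_pos: [0.6202, 0.2907, 0.0197]
tcp_rot: [0.805, 0.593, -0.0, 0.0]
force: [-0.0, 0.5, -0.4]
opening: 0.443
finger_force: 0.0
row [-0.0003  0.0013 -0.0014] [0.0004 0.0001 0.0011] pos [0.6204 0.2907 0.0196] F [ 1.5 -0.7 -0.4] clk 4.5
```

View pics/w1.png

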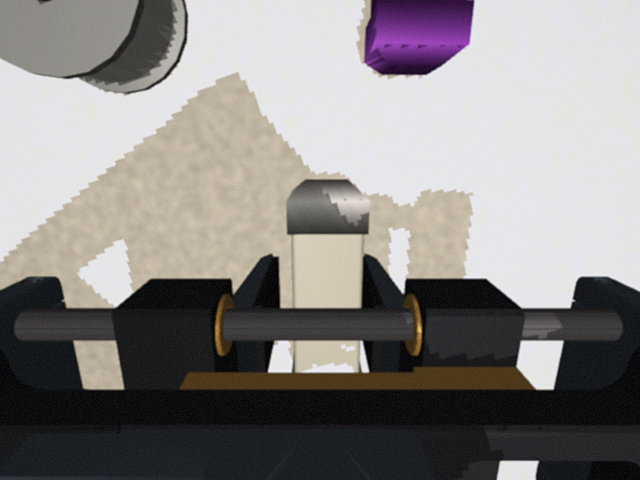

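View pics/s1.png

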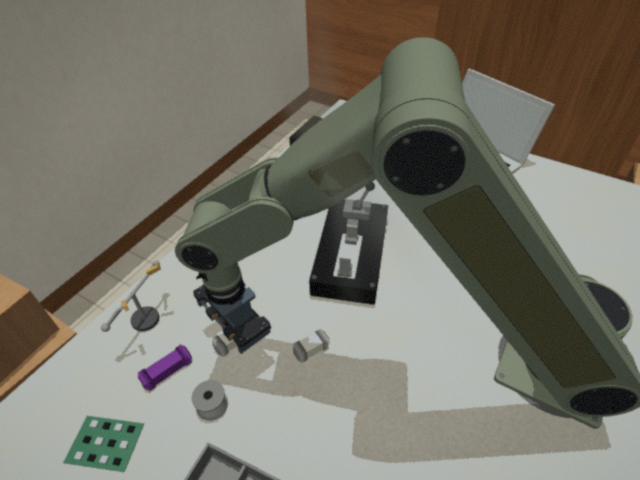

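The wrist view shows the fuse centred between the closing pads, with the cap/body edge at row 234, col ~328. The side view shows the short fuse at (311,345), apart from the gripper. Finishing the grip.

```bash
python3 -m inch "[[0,0,0,0,0,0,1],[0,0,0,0,0,0,1],[0,0,0,0,0,0,1],[0,0,0,0,0,0,1],[0,0,0,0,0,0,1],[0,0,0,0,0,0,1]]"
python3 - <<'E'
from h import *
im=ctrl.read_camera('wrist'); cv2.imwrite('pics/w2.png',im[:,:,::-1])
s=ctrl.observe();M=R.from_quat(s['tcp_rot']).as_matrix()
g=cv2.cvtColor(im,cv2.COLOR_RGB2GRAY).astype(float)
for u in (310,328,345):
  col=g[170:260,u-3:u+4].mean(1); d=np.diff(col); i=np.argsort(-abs(d))[:4]; print(u,[(int(k)+170,int(d[k])) for k in i])
for v in (230,234,238): print(v,(M.T@(ray('wrist',328,v,.034)-s['ee_pos'])).round(4))
print(s['ee_pos'],M.round(3).tolist(), np.round(s['force'],1))
E
```

```text
clock: 5.05
ee_pos: [0.6204, 0.2907, 0.0197]
tcp_rot: [0.805, 0.593, 0.0, 0.0]
force: [0.9, -0.4, -0.5]
opening: 0.339
finger_force: 40.0
310 [(233, 75), (178, -57), (179, -52), (234, 45)]
328 [(233, 74), (179, -56), (178, -56), (234, 45)]
345 [(233, 72), (234, 47), (181, -26), (232, 26)]
230 [ 0.0377  0.003  -0.0143]
234 [ 0.0359  0.003  -0.0143]
238 [ 0.0342  0.003  -0.0143]
[0.62033499 0.29078797 0.01969277] [[0.296, 0.955, 0.0], [0.955, -0.296, 0.0], [0.0, 0.0, -1.0]] [ 1.9 -0.1  1.1]
```

```bash
python3 -m inch "[[0,0,-0.04,0,0,0,1],[0,0,-0.08,0,0,0,1],[0,0,-0.12,0,0,0,1],[0,0,-0.16,0,0,0,1],[0,0,-0.2,0,0,0,1],[0,0,-0.23,0,0,0,1],[0,0,-0.25,0,0,0,1],[0,0,-0.25,0,0,0,1],[0,0,-0.25,0,0,0,1]]"
python3 - <<'E'
from h import *
s=ctrl.observe();M=R.from_quat(s['tcp_rot']).as_matrix()
c=ctrl.camera_info('wrist');Rc=np.array(c['R'])@M; tc=np.array(c['R'])@s['ee_pos']+c['t']
def P(X): p=Rc@np.array(X)+tc; return [round(c['fx']*p[0]/p[2]+c['cx']),round(c['fy']*p[1]/p[2]+c['cy'])]
print('cam in tool',(-Rc.T@tc).round(3),'fwd',Rc[2].round(2))
print('held tip',P([.055,0,.003]),P([.055,0,-.014]))
for z in (.2,.25,.3):
  for off in (.04,.08,.12,.16): print(z,off,[P([off+o,0,z-.12]) for o in (-.06,.06)])
go(.507,-.007,.25,20.2)
im=ctrl.read_camera('top')
a=cv2.resize(im[185:295,280:430],(750,550),interpolation=cv2.INTER_CUBIC)
cv2.imwrite('pics/box.png',cv2.convertScaleAbs(a[:,:,::-1],alpha=1.8))
E
```

```text
clock: 5.85
ee_pos: [0.6198, 0.2908, 0.2694]
tcp_rot: [0.805, 0.593, -0.0, -0.0]
force: [-0.6, -0.7, -3.5]
opening: 0.341
finger_force: 40.0
cam in tool [ 0.073 -0.001 -0.153] fwd [-0.26 -0.    0.96]
held tip [321, 183] [321, 188]
0.2 0.04 [[320, 275], [320, 96]]
0.2 0.08 [[320, 221], [320, 25]]
0.2 0.12 [[320, 161], [320, -54]]
0.2 0.16 [[320, 96], [320, -142]]
0.25 0.04 [[320, 253], [320, 104]]
0.25 0.08 [[320, 207], [320, 47]]
0.25 0.12 [[320, 158], [320, -16]]
0.25 0.16 [[320, 104], [320, -84]]
0.3 0.04 [[319, 237], [320, 110]]
0.3 0.08 [[319, 198], [320, 62]]
0.3 0.12 [[319, 155], [320, 10]]
0.3 0.16 [[320, 110], [320, -46]]
row [-0.3178 -0.0194  0.0194] [-4.000e-04 -1.000e-04 -6.534e-01] pos [0.6198 0.2908 0.2694] F [-0.6 -0.7 -3.5] clk 5.85
```

View pics/box.png

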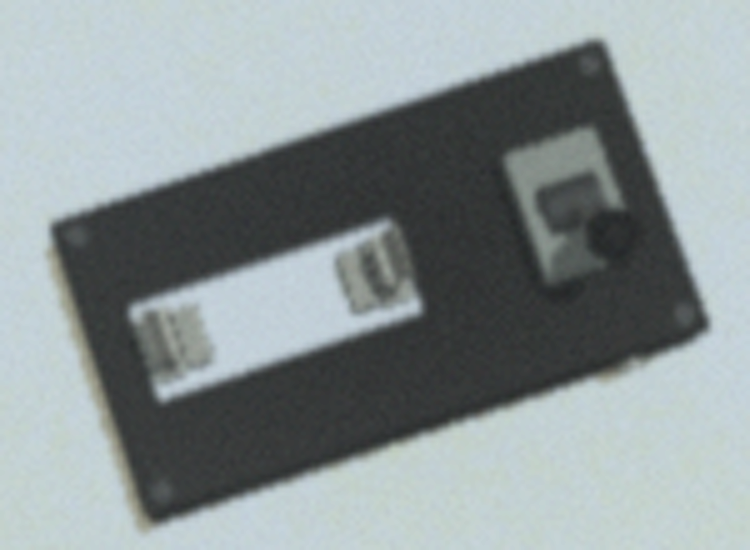

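The box crop (5x, from 280,185) shows the top face corners (52,222), (600,40), (708,328), (152,520), the white plate corners (130,303), (388,217), (422,314), (157,404), and the knob at (612,232) on the near side (off).

```bash
python3 - <<'E'
from h import *
def q(pts,z): return np.array([ray('top',x/5+280-.4,y/5+185-.4,z)[:2] for x,y in pts])
for n,p,z in [('box',[(52,222),(600,40),(708,328),(152,520)],.06),('plate',[(130,303),(388,217),(422,314),(157,404)],.06)]:
    Q=q(p,z); yv=Q[0]+Q[3]-Q[1]-Q[2]; xv=Q[0]+Q[1]-Q[2]-Q[3]
    print(n,Q.mean(0).round(4),'yaw from y',np.degrees(np.arctan2(-yv[0],yv[1])).round(2),'from x',np.degrees(np.arctan2(xv[1],xv[0])).round(2),np.hypot(*yv)/2,np.hypot(*xv)/2)
for z in (.152,): print('knob',q([(612,232)],z))
a=np.radians(19.5); c=np.array([.505,-.008]); t=c-.1*np.array([-np.sin(a),np.cos(a)]); go(*t,.3,19.5)
E
```

```text
box [ 0.5231 -0.0579] yaw from y 20.17 from x 20.19 0.29486544076433746 0.15791658813531345
plate [ 0.5048 -0.0058] yaw from y 20.06 from x 18.19 0.1392476456393309 0.05258141235715118
knob [[ 0.53265347 -0.16148101]]
row [-0.3991  0.0391 -0.0316] [-0.0039  0.0015 -0.6412] pos [0.6191 0.2904 0.2674] F [-1.2  0.3 -3. ] clk 5.9
```

```bash
python3 -m inch "[[-0.397,0.04,-0.032,0,0,-0.654,1],[-0.397,0.04,-0.032,0,0,-0.654,1],[-0.397,0.04,-0.032,0,0,-0.654,1],[-0.397,0.04,-0.032,0,0,-0.654,1],[-0.397,0.04,-0.032,0,0,-0.654,1],[-0.397,0.04,-0.032,0,0,-0.654,1],[-0.397,0.04,-0.032,0,0,-0.654,1],[-0.397,0.04,-0.032,0,0,-0.654,1],[-0.397,0.04,-0.032,0,0,-0.654,1],[-0.397,0.04,-0.032,0,0,-0.654,1]]" >/dev/null;  python3 -m inch "[[0,0,0,0,0,0,1],[0,0,0,0,0,0,1],[0,0,0,0,0,0,1],[0,0,0,0,0,0,1]]"
python3 - <<'E'
from h import *
go(.539,-.1,.3,20.2)
im=save('wrist','w3.png')
for l in ('cradle','clip_left','clip_right'):
  for d in ctrl.mark_of('wrist',l)[:2]: print(l,np.round(d['centre'],4),round(d['confidence'],2),px('wrist',d['centre']))
E
```

```text
clock: 7.07
ee_pos: [0.5405, -0.099, 0.3001]
tcp_rot: [0.571, 0.821, -0.0, -0.001]
force: [0.7, 0.5, -3.0]
opening: 0.336
finger_force: 40.0
row [-0.0004 -0.0017  0.0001] [-0.0022 -0.002   0.0018] pos [ 0.5405 -0.099   0.3001] F [ 0.7  0.5 -3. ] clk 7.0667
cradle [ 0.5078 -0.0065  0.0872] 0.89 [321. 116.]Traceback (most recent call last):
  File "<stdin>", line 5, in <module>
ValueError: it knows: box, cradle, driver_grip, fuse, fuse_center, short_fuse_center, spool_center, switch_tip, tin_center
```

View pics/w3.png

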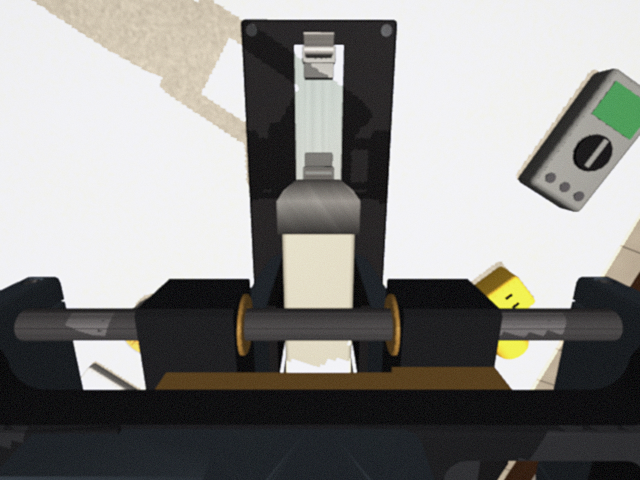

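The wrist view shows the cradle directly ahead: far clip at (319,45), far pad ~(319,70), near pad ~(318,165), box far corners (243,20) and (395,20). Zooming in for pad edges.

```bash
python3 - <<'E'
from h import *
im=cv2.imread('pics/w3.png')[10:190,235:405]
cv2.imwrite('pics/z.png',cv2.resize(im,None,fx=3.3,fy=3.3,interpolation=cv2.INTER_CUBIC))
E
```

```text
(no output)
```

View pics/z.png

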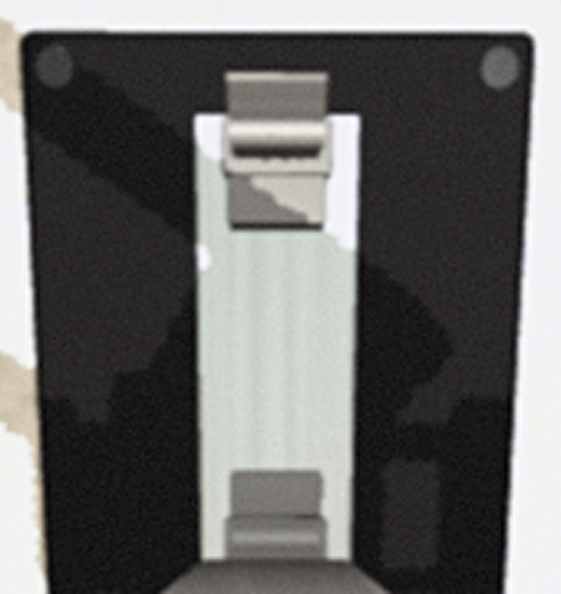

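```bash
python3 - <<'E'
from h import *
def w(x,y,z): return ray('wrist',(x+.5)/3.3-.5+235,(y+.5)/3.3-.5+10,z)
f=(w(230,223,.074)+w(325,223,.074))/2; n=(w(231,470,.074)+w(321,470,.074))/2
print('far',f.round(4),'near',n.round(4),'mid',((f+n)/2).round(4),'sep',np.linalg.norm(f-n),'yaw',np.degrees(np.arctan2(-(f-n)[0],(f-n)[1])))
print('pad widths',np.linalg.norm(w(230,223,.074)-w(325,223,.074)),np.linalg.norm(w(231,470,.074)-w(321,470,.074)))
L=(w(226,72,.123)+w(328,72,.123))/2; print('lip',L.round(4), np.linalg.norm(w(226,72,.123)-w(328,72,.123)))
B=(w(22,35,.06)+w(533,35,.06))/2; e=w(533,35,.06)-w(22,35,.06); print('box far edge mid',B.round(4),np.linalg.norm(e),np.degrees(np.arctan2(e[1],e[0])))
a=np.radians(20.2); y=np.array([-np.sin(a),np.cos(a)]); print('box centre',B[:2]-.15*y)
pl=[w(195,115,.06),w(359,115,.06),w(202,555,.06),w(352,555,.06)];p=(pl[0]+pl[1])/2;q=(pl[2]+pl[3])/2;print('plate',p,q,np.degrees(np.arctan2(-(p-q)[0],(p-q)[1])))
m=((f+n)/2)[:2]; 
for k in(.074,): print('along: far lip',(L[:2]-m)@y,'box edge',(B[:2]-m)@y,'plate',(p[:2]-m)@y)
t=m+.0009*y; go(*t,.16,20.2); go(*t,.0937,20.2)
E
```

```text
far [0.4925 0.0284 0.074 ] near [ 0.5176 -0.0408  0.074 ] mid [ 0.5051 -0.0062  0.074 ] sep 0.07361952188265056 yaw 19.98058269419072
pad widths 0.02909485038408582 0.029075282478753187
lip [0.4826 0.0546 0.123 ] 0.026372658068509996
box far edge mid [0.4732 0.0802 0.06  ] 0.15608850564037116 20.293227902204727
box centre [ 0.52503736 -0.060582  ]
plate [0.48078987 0.05948014 0.06      ] [ 0.52791593 -0.06756933  0.06      ] 20.35117236770322
along: far lip 0.06481742106747368 box edge 0.0920787191285719 plate 0.07003477490614439
row [ 0.1001 -0.0011  0.141 ] [-0.0012 -0.001   0.0024] pos [ 0.5408 -0.099   0.3009] F [-0.  -0.5 -2.3] clk 7.1667
row [ 0.1001 -0.001   0.2073] [-0.0012 -0.001   0.0024] pos [ 0.5408 -0.099   0.3009] F [-0.  -0.5 -2.3] clk 7.1667
```

```bash
python3 -m inch "[[0.1,-0.001,0.02,0,0,0.002,1],[0.1,-0.001,0.02,0,0,0.002,1],[0.1,-0.001,0.03,0,0,0.002,1],[0.1,-0.001,0.06,0,0,0.002,1],[0.1,-0.001,0.09,0,0,0.002,1],[0.1,-0.001,0.12,0,0,0.002,1],[0.1,-0.001,0.14,0,0,0.002,1],[0.1,-0.001,0.14,0,0,0.002,1],[0.1,-0.001,0.14,0,0,0.002,1],[0.1,-0.001,0.14,0,0,0.002,1]]" 60
python3 - <<'E'
from h import *
go(.5048,-.0054,.0937,20.2)
im=save('wrist','w4.png')
cv2.imwrite('pics/z2.png',cv2.resize(im[130:330,220:420,::-1],(600,600),interpolation=cv2.INTER_CUBIC))
print('centre,lip far,pads', [px('wrist',X) for X in ((.4826,.0546,.123),)])
E
```

```text
clock: 8.0
ee_pos: [0.5065, -0.0063, 0.1631]
tcp_rot: [0.572, 0.82, 0.001, 0.001]
force: [-0.3, -0.2, -2.0]
opening: 0.333
finger_force: 60.0
row [ 0.0015 -0.0014  0.0694] [ 0.0026  0.0011 -0.0007] pos [ 0.5065 -0.0063  0.1631] F [-0.3 -0.2 -2. ] clk 8.0
centre,lip far,pads [array([317.4, 156.7])]
```

View pics/z2.png

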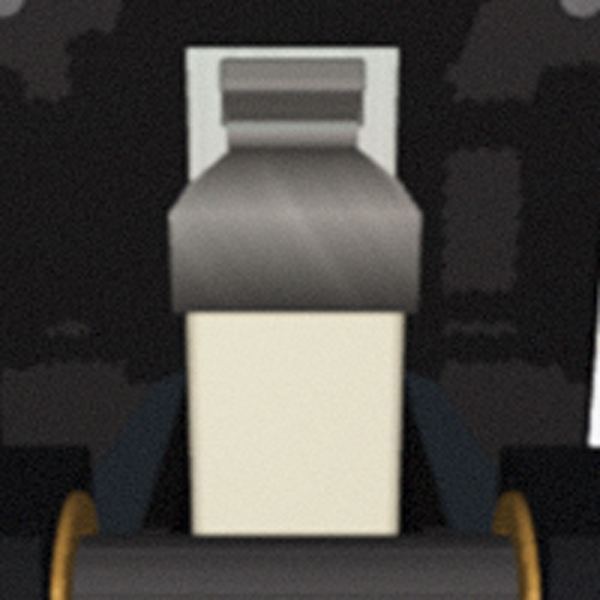

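```bash
python3 - <<'E'
from h import *
def w(x,y,z): return ray('wrist',(x+.5)/3-.5+220,(y+.5)/3-.5+130,z)
a=np.radians(20.2); y=np.array([-np.sin(a),np.cos(a)]);x=np.array([y[1],-y[0]]); m=np.array([.5051,-.0062])
for n,u,v,z in [('plate L',187,47,.06),('plate R',399,47,.06),('lip top L',221,60,.123),('lip top R',365,60,.123),('lip2',293,93,.123),('fuse capedge L',172,311,.1774),('R',419,311,.1774),('body end L',187,311,.176),('R',403,311,.176)]:
    p=w(u,v,z)[:2]-m; print(n,'along',(p@y).round(4),'across',(p@x).round(4))
p=ctrl.observe()['ee_pos'][:2]-m; print('tcp',p@y,p@x)
E
```

```text
plate L along 0.0699 across -0.0254
plate R along 0.0699 across 0.0252
lip top L along 0.0686 across -0.0132
lip top R along 0.0685 across 0.0128
lip2 along 0.0627 across -0.0002
fuse capedge L along 0.0363 across -0.017
R along 0.0362 across 0.0172
body end L along 0.0359 across -0.0151
R along 0.0358 across 0.0151
tcp -0.0008019025755585436 0.0013610478738926872
```

```bash
python3 -m inch "[[0.001,-0.0004,0.01,0.002,0,0,1],[0.001,-0.0004,0.02,0.002,0,0,1],[0.001,-0.0004,0.028,0.002,0,0,1],[0.001,-0.0004,0.034,0.002,0,0,1],[0.001,-0.0004,0.038,0.002,0,0,1],[0.001,-0.0004,0.041,0.002,0,0,1],[0.001,-0.0004,0.044,0.002,0,0,1],[0.001,-0.0004,0.047,0.002,0,0,1],[0.001,-0.0004,0.05,0.002,0,0,1],[0.001,-0.0004,0.053,0.002,0,0,1]]"
python3 -c "
from h import *
go(.5048,-.0054,.0937,20.2)"
```

```text
clock: 8.88
ee_pos: [0.5065, -0.0066, 0.1098]
tcp_rot: [0.573, 0.82, 0.0, 0.002]
force: [1.7, -4.3, 4.6]
opening: 0.338
finger_force: 60.0
row [ 0.0018 -0.0012  0.0161] [ 0.0023  0.0028 -0.0014] pos [ 0.5065 -0.0066  0.1098] F [ 1.7 -4.3  4.6] clk 8.8833
```

```bash
python3 -m inch "[[0,0,0.003,0.002,0,0,1],[0,0,0.006,0.002,0,0,1],[0,0,0.009,0.002,0,0,1],[0,0,0.011,0.002,0,0,1],[0,0,0.013,0.002,0,0,1],[0,0,0.015,0.002,0,0,1],[0,0,0.016,0.002,0,0,1],[0,0,0.016,0.002,0,0,1]]"
python3 -c "
from h import *
go(.5048,-.0054,.0937,20.2)"
```

```text
clock: 9.55
ee_pos: [0.504, -0.0069, 0.0937]
tcp_rot: [0.573, 0.82, -0.003, -0.001]
force: [-3.0, -6.6, 14.5]
opening: 0.335
finger_force: 60.0
row [ 0.0011  0.0013 -0.0001] [-0.0055  0.0012 -0.0009] pos [ 0.504  -0.0069  0.0937] F [-3.  -6.6 14.5] clk 9.55
```

```bash
python3 -m inch "[[0,0,0.0015,0,0,0,1],[0,0,0.003,0,0,0,1],[0,0,0.004,0,0,0,1],[0,0,0.004,0,0,0,1],[0,0,0.004,0,0,0,1]]"
python3 - <<'E'
from h import *
go(.5048,-.0054,.0937,20.2)
im=ctrl.read_camera('wrist')
cv2.imwrite('pics/z3.png',cv2.resize(im[100:330,200:430,::-1],(600,600),interpolation=cv2.INTER_CUBIC))
E
```

```text
clock: 9.97
ee_pos: [0.504, -0.0069, 0.0935]
tcp_rot: [0.573, 0.82, -0.002, -0.0]
force: [-10.4, -5.8, 42.1]
opening: 0.339
finger_force: 60.0
row [ 0.0011  0.0013 -0.0002] [-0.0039  0.0018 -0.0009] pos [ 0.504  -0.0069  0.0935] F [-10.4  -5.8  42.1] clk 9.9667
```

View pics/z3.png

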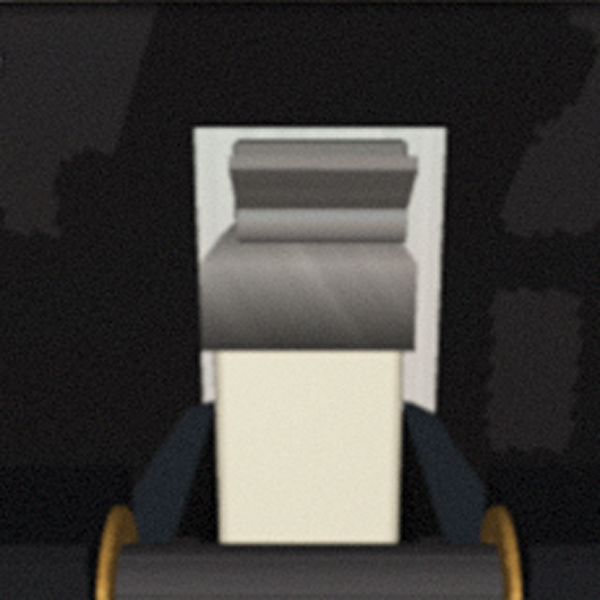

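The far nose (320,225 in the crop) sits over the cap's end. The fuse resisted 42 N at seat height without moving, so it is seated, about 2 mm to the near side (the limit is 6). Relieving the pressure and releasing.

```bash
python3 -m inch "[[0,0.001,-0.002,0,0,0,1],[0,0.0015,-0.0035,0,0,0,1],[0,0.0015,-0.0035,0,0,0,1],[0,0.0015,-0.0035,0,0,0,1],[0,0.0015,-0.0035,0,0,0,0.3],[0,0.0015,-0.0035,0,0,0,0.3],[0,0.0015,-0.0035,0,0,0,0.3],[0,0.0015,-0.0035,0,0,0,0.3],[0,0.0015,-0.0035,0,0,0,0.3],[0,0.0015,-0.0035,0,0,0,0.3]]"
python3 - <<'E'
from h import *
go(.5048,-.0054,.0937,20.2)
im=ctrl.read_camera('wrist')
cv2.imwrite('pics/w5.png',im[:,:,::-1])
a=np.radians(20.2); y=np.array([-np.sin(a),np.cos(a)]);x=np.array([y[1],-y[0]]); m=np.array([.5051,-.0062])
g=cv2.cvtColor(im,cv2.COLOR_RGB2GRAY).astype(float)
print(px('wrist',[*(m+.037*y-.0155*x),.1065]),px('wrist',[*(m+.037*y+.0155*x),.1065]),'expected body/cap corners if seated')
col=g[200:260,310:325].mean(1);d=np.diff(col);print('edge row',200+d.argmax())
row=g[245:255].mean(0);d=np.diff(row);print('cols',[(int(i),int(d[i])) for i in np.argsort(-abs(d))[:8]])
E
```

```text
clock: 10.85
ee_pos: [0.5056, -0.0053, 0.0917]
tcp_rot: [0.573, 0.82, -0.002, -0.002]
force: [-1.1, -0.8, -0.2]
opening: 0.695
finger_force: 0.0
row [ 0.0002 -0.0008 -0.002 ] [-0.0049 -0.0005 -0.0014] pos [ 0.5056 -0.0053  0.0917] F [-1.1 -0.8 -0.2] clk 10.85
[281.4 235.3] [356.3 235.3] expected body/cap corners if seated
edge row 238
cols [(457, 109), (179, -105), (363, -85), (272, 73), (178, -69), (273, 62), (458, 62), (456, 55)]
```

Fuse edge row 238 against 235 expected, so it stays seated after release. Rising and locating the lever.

```bash
python3 -m inch "[[0,0,-0.01,0,0,0,0.3],[0,0,-0.03,0,0,0,0.3],[0,0,-0.06,0,0,0,0.5],[0,0,-0.1,0,0,0,1],[0,0,-0.14,0,0,0,1],[0,0,-0.17,0,0,0,1],[0,0,-0.17,0,0,0,1],[0,0,-0.17,0,0,0,1]]"
python3 - <<'E'
from h import *
a=np.radians(20.2); y=np.array([-np.sin(a),np.cos(a)]);x=np.array([y[1],-y[0]]); b=np.array([.522,-.0585])
m=np.array([.5051,-.0062])
print('cradle in box',(m-b)@x,(m-b)@y)
def q(u,v,z): return ray('top',u/5+280-.4,v/5+185-.4,z)[:2]
for n,p in [('block',q(574,206,.085)),('knob',q(612,232,.154))]: print(n,(p-b)@x,(p-b)@y,p)
ctrl.read_camera('wrist')
for d in ctrl.mark_of('wrist','fuse_center')[:2]: print('fuse',np.round(d['centre'],4),d['confidence'])
ctrl.read_camera('side')
for d in ctrl.mark_of('side','switch_tip')[:2]: c=np.array(d['centre']);print('tip side',c.round(4),d['confidence'],(c[:2]-b)@x,(c[:2]-b)@y)
s=b-.085*x-.10*y; go(*s,.26,20.2)
E
```

```text
clock: 11.57
ee_pos: [0.5073, -0.0052, 0.2647]
tcp_rot: [0.573, 0.82, -0.0, 0.001]
force: [-0.7, -0.3, 0.4]
opening: 0.292
finger_force: 0.0
cradle in box 0.0021985637229868437 0.054918724653400024
block -0.00014060984168459865 -0.10045706866589384 [ 0.55655568 -0.15282681]
knob -0.025772432548244264 -0.09992691276290269 [ 0.53231733 -0.16117988]
fuse [ 0.4995 -0.0076  0.0929] 0.58
tip side [ 0.5287 -0.1612  0.1533] 0.55 -0.029174221784660555 -0.09869673137069657
row [-0.1558 -0.0878  0.0012] [-0.007  -0.0012 -0.0015] pos [ 0.5056 -0.0052  0.2607] F [ 0.1 -0.1 -0.7] clk 11.7667
```

```bash
python3 -m inch "[[-0.156,-0.088,0,0,0,0,1],[-0.156,-0.088,0,0,0,0,1],[-0.156,-0.088,0,0,0,0,1],[-0.156,-0.088,0,0,0,0,1],[-0.156,-0.088,0,0,0,0,1],[-0.156,-0.088,0.03,0,0,0,1],[-0.156,-0.088,0.06,0,0,0,1],[-0.156,-0.088,0.09,0,0,0,1],[-0.156,-0.088,0.105,0,0,0,1],[-0.156,-0.088,0.105,0,0,0,1]]"
python3 - <<'E'
from h import *
a=np.radians(20.2); y=np.array([-np.sin(a),np.cos(a)]);x=np.array([y[1],-y[0]]); b=np.array([.522,-.0585])
s=b+.012*x-.10*y; go(*s,.155,20.2); print(ctrl.observe()['opening'])
im=save('wrist','w6.png')
E
```

```text
clock: 12.6
ee_pos: [0.4741, -0.1807, 0.1529]
tcp_rot: [0.573, 0.82, -0.003, -0.006]
force: [0.2, 0.6, -0.1]
opening: 0.002
finger_force: 0.0
row [-0.0017  0.0992 -0.0033] [-0.0118 -0.0073 -0.0017] pos [ 0.4741 -0.1807  0.1529] F [ 0.2  0.6 -0.1] clk 12.6
0.0020089422375216886
```

```bash
python3 -m inch "[[-0.001,0.012,-0.002,0,0,0,1],[-0.001,0.024,-0.002,0,0,0,1],[-0.001,0.036,-0.002,0,0,0,1],[-0.001,0.048,-0.002,0,0,0,1],[-0.001,0.06,-0.002,0,0,0,1],[-0.001,0.07,-0.002,0,0,0,1],[-0.001,0.08,-0.002,0,0,0,1],[-0.001,0.09,-0.002,0,0,0,1],[-0.001,0.096,-0.002,0,0,0,1],[-0.001,0.099,-0.002,0,0,0,1]]"
python3 - <<'E'
from h import *
a=np.radians(20.2); y=np.array([-np.sin(a),np.cos(a)]);x=np.array([y[1],-y[0]]); b=np.array([.522,-.0585])
s=ctrl.observe(); p=s['ee_pos'][:2]-b; print(p@x,p@y,s['force'])
ctrl.read_camera('side')
for d in ctrl.mark_of('side','switch_tip')[:2]: c=np.array(d['centre']);print('tip side',c.round(4),d['confidence'],(c[:2]-b)@x,(c[:2]-b)@y)
E
```

```text
clock: 13.48
ee_pos: [0.5712, -0.1486, 0.1587]
tcp_rot: [0.573, 0.82, -0.002, -0.001]
force: [-1.0, 0.3, -0.1]
opening: 0.005
finger_force: 0.4
0.015093205892855878 -0.10152371754675309 [-1.03516883  0.26939105 -0.08640219]
tip side [ 0.5908 -0.1384  0.1501] 0.61 0.036978993865874506 -0.0987421086095877
```

```bash
python3 -m inch "[[0,0.002,0,0,0,0,1],[0,0.004,0,0,0,0,1],[0,0.005,0,0,0,0,1],[0,0.005,0,0,0,0,1]]"; python3 -m inch "[[0,-0.01,0,0,0,0,1],[0,-0.03,0,0,0,0,1],[0,-0.06,0,0,0,0,1],[0,-0.07,-0.03,0,0,0,1],[0,-0.07,-0.07,0,0,0,1],[0,-0.07,-0.11,0,0,0,1],[-0.04,-0.11,-0.12,0,0,0,1],[-0.08,-0.15,-0.12,0,0,0,1],[-0.08,-0.15,-0.12,0,0,0,1],[-0.08,-0.15,-0.12,0,0,0,1]]"
python3 - <<'E'
from h import *
a=np.radians(20.2); y=np.array([-np.sin(a),np.cos(a)]);x=np.array([y[1],-y[0]]); b=np.array([.522,-.0585])
im=save('top','top1.png'); im2=save('side','s2.png')
A=cv2.resize(im[180:300,270:430,::-1],(480,360),interpolation=cv2.INTER_CUBIC);B=cv2.resize(im2[180:310,290:420,::-1],(360,360),interpolation=cv2.INTER_CUBIC)
cv2.imwrite('pics/end.png',cv2.resize(np.hstack([A,B]),(800,343)))
for cam,l in (('top','switch_tip'),('side','switch_tip'),('side','fuse_center'),('top','fuse_center')):
  for d in ctrl.mark_of(cam,l)[:2]: c=np.array(d['centre']);print(cam,l,c.round(4),round(d['confidence'],2),(c[:2]-b)@x,(c[:2]-b)@y)
E
```

```text
clock: 13.92
ee_pos: [0.5746, -0.1475, 0.1591]
tcp_rot: [0.573, 0.82, -0.002, -0.002]
force: [-2.1, -1.3, 0.2]
opening: 0.006
finger_force: 1.0
clock: 14.75
ee_pos: [0.4599, -0.2782, 0.2807]
tcp_rot: [0.575, 0.818, -0.003, 0.0]
force: [0.2, 0.6, -0.7]
opening: 0.004
finger_force: 0.0
top switch_tip [ 0.5945 -0.1425  0.1594] 0.47 0.039035695434190915 -0.10386753333919645
side switch_tip [ 0.59   -0.1363  0.1514] 0.59 0.03695332566556376 -0.0964950347025938
side fuse_center [ 0.5065 -0.0083  0.0906] 0.89 0.002787327736953257 0.05246447182700702
side fuse_center [0.7032 0.4333 0.0134] 0.63 0.3398725899915109 0.3989828349346151
top fuse_center [0.706  0.4326 0.0204] 0.87 0.3422586617159386 0.39735905486148754
top fuse_center [ 0.5034 -0.0087  0.0908] 0.78 -0.00026011991320077174 0.053159499034798656
```

View pics/end.png

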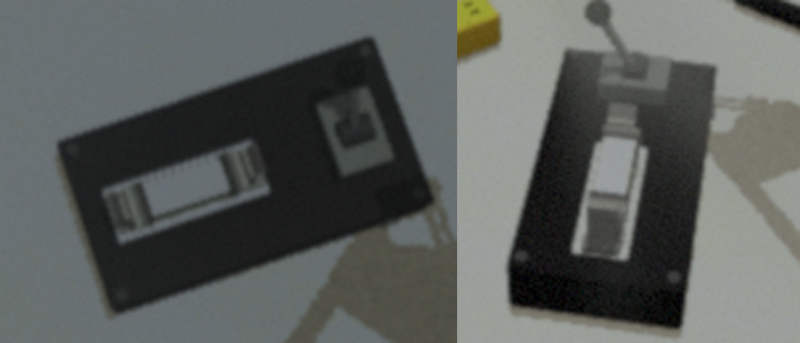

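The long fuse lies in the clips (crop 185,190), and the knob is over at the far side (350,70; local x about +38 mm). Handing in.

```bash
python3 -c "
from h import *
print(ctrl.job_done())"
```

```text
the job is handed in; nothing more can be done
None
```

I pressed the long fuse into the clips until it was flat on its pads, released it, and threw the lever to its far (on) side without disturbing anything else that I saw; the job is handed in at about 15 s, verdict not shown.

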